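Index the pickling jar stand to the green jar

ROBOT

A 7-joint arm with a two-finger parallel gripper is mounted at the origin on the work surface. World frame = base frame: x ahead of the robot, y to its left, z up, the work surface at z = 0. Lengths are in m, angles in rad, forces in N, time in s.
With the tool pointing down it reaches from about 0.4 to 0.85 m from the base axis. Payload 10.4 kg.
Tool frame: the origin (TCP) lies midway between the tips of the shut fingers; the grasp point (between the pads) lies 19 mm behind it; z points along the fingers, x is the direction in which the jaws open and shut, and the axes are right-handed (so a half turn about z gives the same grasp; the last joint's range is limited). The gripper opens to 87 mm and grips with 3 to 60 N. Pads are 19 mm wide; open, the fingers measure 117 mm over their backs; the gripper's body (75 mm by 190 mm) begins 51 mm behind the grasp point.
Start: joints at [-1.144, 0.332, -0.065, 1.46, 0.022, 1.35, -0.088], TCP at [0.272, 0.563, 0.223] pointing down, gripper open.
Joint ranges: [-2.6, 2.6], [-0.5, 2.12], [-1.47, 1.34], [0.16, 2.42], [-1.27, 4.41], [0.06, 2.06], [-2.6, 2.6]. Speed limits (rad/s): [2.22, 2.22, 2.79, 2.79, 3.14, 3.14, 3.14].

INTERFACE

Orientations are given as a unit quaternion [x, y, z, w].
In Python, from bench import r gives the robot as it stands. The module is installed in compiled form; this text tells all that it offers.
- The arm moves only by the tool play_rows, never from a script. Its argument "commands" is a list of rows, each a list of 7 numbers: the shift along the world's x, y, z in cm, then the turn, a rotation vector about the world's x, y, z in rad, then the finger opening in cm, from 0 to 8.7. A call has 1 to 20 rows; each row shifts and turns the commanded pose from where the row before left it; what a row does not reach is not made up. A row lasts 1/8 s, in which the tool goes at most 62.5 mm and 10.7 degrees, less where a joint would pass 70% of its speed; a pose out of reach is approached as far as the arm can. A call is refused whole if a number of a shift passes 6.25 or a number of a turn 0.188, either way. A call with a gripper value outside its range is refused whole. The fingers move at their own pace and stop on an object; "grip_force" is the grip in N (left out, the last holds). Time passes only in rows, so rows that do not move let the fingers close. It gives the time, the measured TCP pose, the force and the opening at its end, in the units of the state.
- r.read_state(): the state, without advancing time (a new reading comes with each control period).
- r.camera(name): name is "scene" or "top"; returns a dict with "img" (480x640x3 uint8, red, green, blue), "K" (3x3 intrinsics, pixels), "k1" (the pictures are not rectified: a ray, as slopes to the right and down, at radius r is drawn at 1 + k1 r^2 times it, then the intrinsics apply), "camera_from_world" (4x4, takes a point from world to camera coordinates). Camera axes: x right, y down, z forward; pixel columns grow to the right and rows downward; lengths in m; the calibration is good to about 2 mm. A picture is of the moment at which its call begins. There is no depth.
- r.close_job(): hands the job in, once; it reports no verdict.
The state is a dict: "time": time; "joint_positions": joint angles; "joint_vel": joint speeds; "joint_torque": joint torques, N m; "ee_pos": TCP position; "eef_rot": TCP orientation; "ft_force": force on the tool from outside, world axes, zero at the start; "torque": the same for the moment, N m; "width": finger opening in m.
Only numpy, scipy, OpenCV 4.12 (cv2) and the standard library are available. Lean on these libraries where they do the work, as an engineer would, in place of code of your own. Each camera call takes 0.05 s, during which the arm holds its last target. There are 200 camera calls.

TASK

Turn the jar stand so that the jar with the green band stands under the blue funnel: draw the red spring index knob up out of its hole, swing the turntable round by it one hole, and let the pin drop fully home in that next hole so that the turntable is locked again. Leave the green jar standing upright in its seat, and let go of the knob.

Things in the scene. Friction and masses are not known exactly. Their poses are not given: they have to be found in the camera images.
- stand: Round jar stand, fixed. Origin: on the table, on the turntable's upright axis. Blue funnel over the point 80 mm along its +x, on a post at 164 mm. Opposite, a fixed index sector (top z 40 mm) has 3 holes 150 mm from the axis: along -x (pin starts here) and 60 deg to either side, countersunk 20 mm either way along the arc to centre the pin. Turntable 250 mm wide, turns lightly, stops at 66 deg.
- knob_mid (a point): Centre of the red upright knob, 30 mm wide, 40 mm tall, round: it may turn in the fingers. Pin and knob sit on the turntable's arm 150 mm from the axis and swing with it. Start: knob on the stand's -x side, centre 105 mm above the table, over a boss with top at 69 mm; all else clear. Swinging it to the stand's +y side brings the jar on the +y side under the funnel, likewise -y.
- index_pin (a joint): How far knob and pin are drawn straight up, m: 0 fully home in a hole, 0.044 upper stop. The tip clears the index sector from 0.020 on; 0.030 is good for swinging. A spring and weight pull it down with 6 N (home) to 9 N (stop), so it drops when let go near a hole; let go elsewhere it rests on the sector at 0.020.
- jar_green_mid (a point): Centre of the open glass jar with green band and rim, 70 mm wide, 100 mm tall, 0.28 kg, loose in an 8 mm high ring seat on the turntable (underside z 55 mm), 80 mm from the axis. Starts 60 deg from the stand's +x, to +y or -y (varies); an orange-banded jar stands on the other side, a white-banded one under the funnel. All ride round with the turntable.
Things that resemble listed ones, but are neither listed nor needed, are in the scene too. What is shaped like the part that bears jar_green_mid but pink is not meant.

How it is judged:
By the outcome, as a careful person would: the job done as asked, in the order asked, and still so for the second after the job is handed in, with the robot touching nothing.
It also fails if it takes over 35 s, if anything falls off the work surface, if the arm or the gripper's body presses on something with over 40 N, if the wrist force passes 120 N, or if a joint passes its speed limit or range.

## Working session

There is one attempt and no reset: what is moved stays moved. The work goes in short steps, Python scripts to look and compute and a tool call to move; the robot and the scene stay as the last step left them, time stands still between calls to the robot, and variables do not carry over. Pictures are saved under pics/ and viewed, about 8 in all and at most 12, crops included, and the job is handed in when it is done.

Besides the shell and the picture viewer there is one more tool, called as a command line: name --pt "numbers of a row" for each row, then --argument value for the rest. play_rows: Moves the arm, as the interface text tells. Its arguments: {"type":"object","properties":{"commands":{"type":"array","items":{"type":"array","items":{"type":"number"}}},"grip_force":{"type":"number"}},"required":["commands"]}

```bash
mkdir -p pics; cat > h.py <<'E'
import numpy as np, cv2
from bench import r
def snap(n,f):
    c=r.camera(n); cv2.imwrite(f,cv2.cvtColor(c["img"],cv2.COLOR_RGB2BGR)); return c
def ray(c,u,v):
    K=c["K"]; d=np.array([(u-K[0,2])/K[0,0],(v-K[1,2])/K[1,1]]); s=d.copy()
    for _ in range(20): s=d/(1+c["k1"]*(s@s))
    M=np.array(c["camera_from_world"]); R=M[:3,:3]; return -R.T@M[:3,3], R.T@np.array([s[0],s[1],1])
def atz(c,u,v,z):
    o,d=ray(c,u,v); return o+d*(z-o[2])/d[2]
def proj(c,p):
    M=np.array(c["camera_from_world"]); q=M[:3,:3]@np.array(p)+M[:3,3]; s=q[:2]/q[2]; s=s*(1+c["k1"]*(s@s)); K=c["K"]
    return np.array([K[0,0]*s[0]+K[0,2],K[1,1]*s[1]+K[1,2]])
def tri(a,b):
    (o1,d1),(o2,d2)=a,b; d1=d1/np.linalg.norm(d1);d2=d2/np.linalg.norm(d2)
    t=np.linalg.lstsq(np.c_[d1,-d2],o2-o1,rcond=None)[0]; p,q=o1+t[0]*d1,o2+t[1]*d2
    return (p+q)/2,np.linalg.norm(p-q)
E
python3 - <<'E'
from h import *
import pickle
d={n:snap(n,f"pics/{n}0.png") for n in("scene","top")}
pickle.dump(d,open("c0.pkl","wb"))
for n in d: print(n,d[n]["K"],d[n]["k1"],ray(d[n],320,240))
s=r.read_state();print(s["time"],s["ee_pos"],s["eef_rot"],s["ft_force"])
E
```

```text
scene [[520.305126     0.         325.35344326]
 [  0.         520.305126   238.54736791]
 [  0.           0.           1.        ]] -0.10955403195439233 (array([ 1.20223625, -0.18505756,  0.52247816]), array([-0.75558695,  0.22767995, -0.61429949]))
top [[502.78957444   0.         326.53564149]
 [  0.         502.78957444 238.24375154]
 [  0.           0.           1.        ]] -0.13472760748705906 (array([ 0.50883732, -0.00662072,  0.77382524]), array([ 0.2455597 , -0.0299223 , -0.96901304]))
0.1 [0.27155892 0.5625432  0.22185005] [ 8.46964149e-01  5.31649648e-01 -5.11400616e-04  3.48108402e-04] [-0.50764169  0.61473557 -0.04692916]
```

View pics/scene0.png

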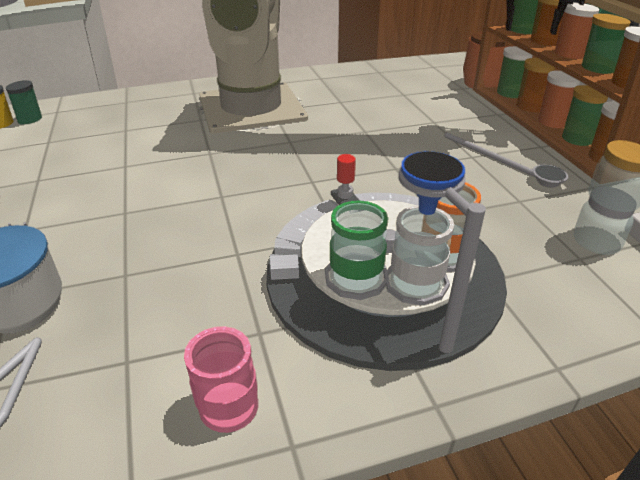

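View pics/top0.png

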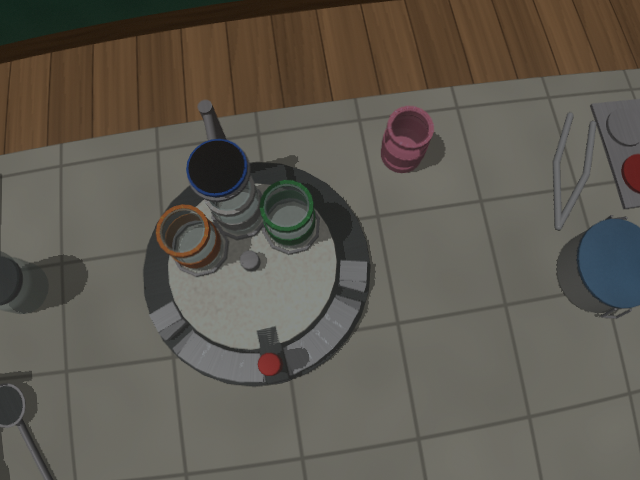

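The top view shows the red knob at (269,364), green jar rim at (288,207) on the image's right (-y side), the orange jar at (186,232), and the axis cap near (250,260). The scene view shows the knob at (346,168). Green sits on the -y side, so the knob swings toward -y (counter-clockwise from above).

```bash
python3 - <<'E'
from h import *
t=cv2.imread("pics/top0.png")[140:400,130:390]; s=cv2.imread("pics/scene0.png")[130:370,250:520]
cv2.imwrite("pics/t1.png",cv2.resize(t,None,fx=2.3,fy=2.3,interpolation=cv2.INTER_CUBIC))
import pickle; d=pickle.load(open("c0.pkl","rb"))
for n,(x,y) in(("top",(269,364)),("scene",(346,168))):
    im=d[n]["img"].astype(int); m=((im[...,0]>110)&(im[...,1]<70)&(im[...,2]<80)); 
    m[:, :x-30]=0;m[:,x+30:]=0;m[:y-30]=0;m[y+30:]=0
    v,u=np.nonzero(m); print(n,u.mean(),v.mean(),u.min(),u.max(),v.min(),v.max())
    d[n+"p"]=(u.mean(),v.mean())
print(tri(ray(d["top"],*d["topp"]),ray(d["scene"],*d["scenep"])))
E
```

```text
top 268.0823863636364 364.1136363636364 258 278 354 374
scene 345.6727272727273 168.59318181818182 337 354 155 183
(array([0.52332953, 0.06367791, 0.10468007]), np.float64(0.002099383658606807))
```

View pics/t1.png

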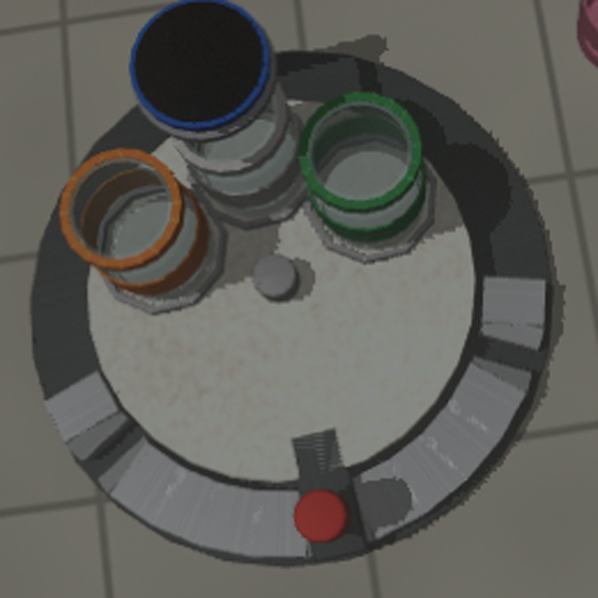

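```bash
python3 - <<'E'
from h import *
import pickle; d=pickle.load(open("c0.pkl","rb")); c=d["top"]; s=d["scene"]
from scipy.optimize import least_squares
g=lambda u,v:(130+(u+.5)/2.3-.5,140+(v+.5)/2.3-.5)
k=atz(c,*g(320,516),.125); print("knob top",k, "scene mid", atz(s,345.7,168.6,.105))
P=[(88,295),(475,285),(262,482),(180,455),(420,415),(105,367),(472,330),(340,470)]
for z in(.045,.05,.055):
    X=np.array([atz(c,*g(*p),z)[:2] for p in P])
    f=least_squares(lambda q:np.hypot(*(X-q[:2]).T)-q[2],[.66,.08,.125]); a=f.x
    print(z,a,f.fun.round(4),"to knob",np.hypot(*(k[:2]-a[:2])),np.degrees(np.arctan2(*(a[:2]-k[:2])[::-1])))
for z in(.06,.07,.08):print("cap",z,atz(c,*g(276,277),z))
gr=atz(c,*g(360,150),.155); og=atz(c,*g(122,208),.155); fu=atz(c,*g(201,63),.164+.03);print("green",gr,"or",og,"fun",fu)
print("bisector", np.hypot(*(gr-og)[:2]))
E
```

```text
knob top [0.52309732 0.06155752 0.125     ] scene mid [0.52377099 0.06245476 0.105     ]
0.045 [0.67466305 0.07613046 0.12560213] [ 0.0006 -0.0003  0.0012  0.0001 -0.0018 -0.0012  0.0013  0.0001] to knob 0.1522647034703648 5.492066696009756
0.05 [0.67352542 0.07556275 0.12474045] [ 0.0006 -0.0003  0.0012  0.0001 -0.0018 -0.0012  0.0013  0.0001] to knob 0.15107865757492403 5.319048611236983
0.055 [0.6723878  0.07499505 0.12387878] [ 0.0006 -0.0003  0.0012  0.0001 -0.0018 -0.0012  0.0013  0.0001] to knob 0.14989401112439116 5.14329410085711
cap 0.06 [0.67533634 0.07689977 0.06      ]
cap 0.07 [0.67300385 0.07572973 0.07      ]
cap 0.08 [0.67067136 0.07455969 0.08      ]
green [0.71862102 0.01046987 0.155     ] or [0.70545498 0.14729712 0.155     ] fun [0.76798526 0.08830914 0.194     ]
bisector 0.13745924043496177
```

play_rows --pt "1.57 -3.13 0 0 0 -0.1625 7" --pt "1.57 -3.13 0 0 0 -0.1625 7" --pt "1.57 -3.13 0 0 0 -0.1625 7" --pt "1.57 -3.13 0 0 0 -0.1625 7" --pt "1.57 -3.13 0 0 0 -0.1625 7" --pt "1.57 -3.13 0 0 0 -0.1625 7" --pt "1.57 -3.13 0 0 0 -0.1625 7" --pt "1.57 -3.13 0 0 0 -0.1625 7" --pt "1.57 -3.13 0 0 0 -0.1625 7" --pt "1.57 -3.13 0 0 0 -0.1625 7" --pt "1.57 -3.13 0 0 0 -0.1625 7" --pt "1.57 -3.13 0 0 0 -0.1625 7" --pt "1.57 -3.13 0 0 0 -0.1625 7" --pt "1.57 -3.13 0 0 0 -0.1625 7" --pt "1.57 -3.13 0 0 0 -0.1625 7" --pt "1.57 -3.13 0 0 0 -0.1625 7" --pt "0 0 0 0 0 0 7" --pt "0 0 0 0 0 0 7"

```text
time: 2.35
ee_pos: [0.5226, 0.0627, 0.2223]
eef_rot: [0.739, -0.673, -0.0, 0.0]
ft_force: [0.3, 0.6, 0.3]
width: 0.0698
```

play_rows --pt "0.07 -0.05 -3 0 0 0 6" --pt "0 0 -3 0 0 0 6" --pt "0 0 -3 0 0 0 6" --pt "0 0 -2.5 0 0 0 6" --pt "0 0 -1.8 0 0 0 6" --pt "0 0 0 0 0 0 6" --pt "0 0 0 0 0 0 6"

```text
time: 3.22
ee_pos: [0.5241, 0.0619, 0.0904]
eef_rot: [0.739, -0.674, 0.0, -0.0]
ft_force: [0.6, -0.1, 0.2]
width: 0.0601
```

```bash
python3 - <<'E'
from h import *
s=snap("scene","pics/s2.png");t=snap("top","pics/t2.png")
a=cv2.resize(cv2.imread("pics/s2.png")[90:240,260:460],(400,300)); b=cv2.resize(cv2.imread("pics/t2.png")[290:440,170:370],(400,300))
cv2.imwrite("pics/c2.png",np.hstack([a,b]))
E
```

```text
(no output)
```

View pics/c2.png

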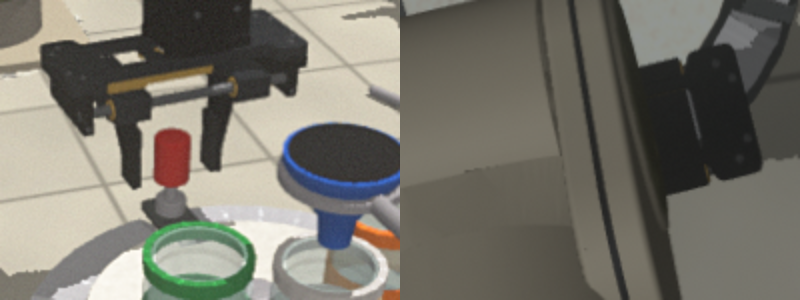

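The fingers straddle the knob, which is centred between them in the left crop at (171,157). The top view is blocked by the arm. I'll close on the knob.

play_rows --pt "0 0 0 0 0 0 4" --pt "0 0 0 0 0 0 2" --pt "0 0 0 0 0 0 2" --pt "0 0 0 0 0 0 2" --pt "0 0 0 0 0 0 2" --grip_force 35

```text
time: 3.95
ee_pos: [0.5236, 0.0616, 0.0896]
eef_rot: [0.739, -0.674, 0.0, -0.0]
ft_force: [0.5, 0.8, 0.5]
width: 0.0292
```

play_rows --pt "0 0 0.8 0 0 0 2" --pt "0 0 0.8 0 0 0 2" --pt "0 0 0.8 0 0 0 2" --pt "0 0 0.8 0 0 0 2" --pt "0 0 0 0 0 0 2" --pt "0 0 0 0 0 0 2"

```text
time: 4.7
ee_pos: [0.5235, 0.0616, 0.1214]
eef_rot: [0.739, -0.674, 0.0, 0.0]
ft_force: [2.7, 0.7, -8.3]
width: 0.0291
```

```bash
python3 - <<'E'
from h import *
s=snap("scene","pics/s3.png")
cv2.imwrite("pics/c3.png",cv2.resize(cv2.imread("pics/s3.png")[90:240,260:460],(600,450)))
# arc rows, cm
ax=np.array([67.3,7.55]); p=np.array([52.36,6.16])
for k in range(1,13):
    def at(a): c,s_=np.cos(a),np.sin(a); return ax+np.array([[c,-s_],[s_,c]])@(p-ax)
    print(k,(at(np.radians(5*k))-at(np.radians(5*k-5))).round(2))
print(at(np.radians(60)),np.hypot(*(p-ax)))
print(r.read_state()["joint_positions"])
E
```

```text
1 [ 0.18 -1.3 ]
2 [ 0.29 -1.28]
3 [ 0.4  -1.25]
4 [ 0.51 -1.21]
5 [ 0.61 -1.16]
6 [ 0.71 -1.1 ]
7 [ 0.8  -1.03]
8 [ 0.89 -0.96]
9 [ 0.97 -0.88]
10 [ 1.04 -0.79]
11 [ 1.11 -0.7 ]
12 [ 1.16 -0.6 ]
[61.03377531 -6.08341953] 15.004522651520771
[-0.64889438  0.20972021  0.49996681  1.86837068 -0.11256722  1.09130296
 -1.58506401]
```

View pics/c3.png

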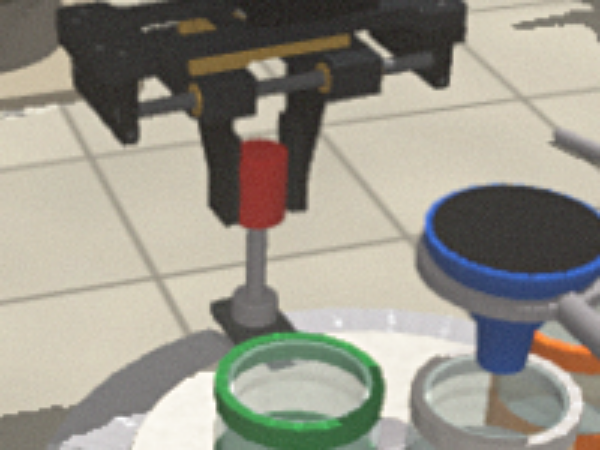

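The knob is drawn up about 32 mm, and -8.3 N matches the spring. I'll swing the first half.

play_rows --pt "0.09 -0.65 0 0 0 0.0436 2" --pt "0.09 -0.65 0 0 0 0.0436 2" --pt "0.29 -1.28 0 0 0 0.0873 2" --pt "0.4 -1.25 0 0 0 0.0873 2" --pt "0.51 -1.21 0 0 0 0.0873 2" --pt "0.61 -1.16 0 0 0 0.0873 2" --pt "0.35 -0.55 0 0 0 0.0436 2" --pt "0.36 -0.55 0 0 0 0.0436 2" --pt "0 0 0 0 0 0 2" --pt "0 0 0 0 0 0 2"

```text
time: 6.0
ee_pos: [0.5506, -0.011, 0.1214]
eef_rot: [0.888, -0.46, -0.0, -0.0]
ft_force: [4.2, 2.2, -8.8]
width: 0.0293
```

play_rows --pt "0.4 -0.52 0 0 0 0.0436 2" --pt "0.4 -0.52 0 0 0 0.0436 2" --pt "0.89 -0.96 0 0 0 0.0873 2" --pt "0.97 -0.88 0 0 0 0.0873 2" --pt "1.04 -0.79 0 0 0 0.0873 2" --pt "1.11 -0.7 0 0 0 0.0873 2" --pt "0.58 -0.3 0 0 0 0.0436 2" --pt "0.58 -0.3 0 0 0 0.0436 2" --pt "0 0 0 0 0 0 2" --pt "0 0 0 0 0 0 2"

```text
time: 7.25
ee_pos: [0.6101, -0.0604, 0.1213]
eef_rot: [0.977, -0.214, -0.0, -0.0]
ft_force: [3.4, 3.4, -9.2]
width: 0.0295
```

```bash
python3 - <<'E'
from h import *
s=snap("scene","pics/s4.png")
cv2.imwrite("pics/c4.png",cv2.resize(cv2.imread("pics/s4.png")[90:330,220:520],(750,600)))
E
```

```text
(no output)
```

View pics/c4.png

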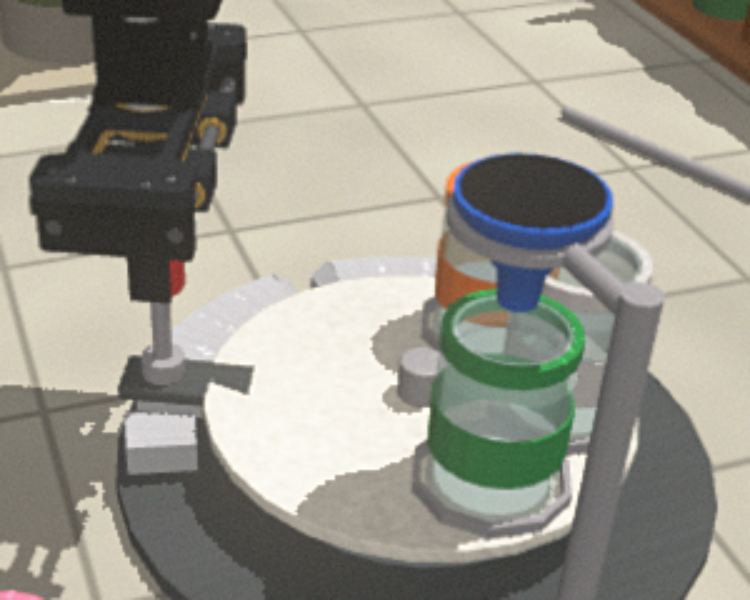

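The green jar is under the funnel and upright in its seat. I'll lower toward home, then release.

play_rows --pt "0 0 -0.8 0 0 0 2" --pt "0 0 -0.8 0 0 0 2" --pt "0 0 -0.5 0 0 0 2" --pt "0 0 0 0 0 0 2" --pt "0 0 0 0 0 0 2"

```text
time: 7.92
ee_pos: [0.6103, -0.0605, 0.1001]
eef_rot: [0.977, -0.214, -0.0, -0.0]
ft_force: [2.4, 4.6, -6.1]
width: 0.0293
```

play_rows --pt "0 0 -0.5 0 0 0 2" --pt "0 0 -0.5 0 0 0 2" --pt "0 0 0 0 0 0 2" --pt "0 0 0 0 0 0 2"

```text
time: 8.43
ee_pos: [0.6104, -0.0606, 0.0902]
eef_rot: [0.977, -0.214, 0.0, -0.0]
ft_force: [2.1, 4.8, -5.4]
width: 0.0293
```

play_rows --pt "0 0 0 0 0 0 3.6" --pt "0 0 0 0 0 0 6" --pt "0 0 0 0 0 0 6" --pt "0 0 0 0 0 0 6" --pt "0 0 3 0 0 0 6" --pt "0 0 4 0 0 0 6" --pt "0 0 5 0 0 0 6" --pt "-3 -5 5 0 0 0 6" --pt "-3 -6 0 0 0 0 6" --pt "-3 -6 0 0 0 0 6" --pt "-3 -6 0 0 0 0 6" --pt "0 -6 0 0 0 0 6" --pt "0 0 0 0 0 0 6" --pt "0 0 0 0 0 0 6"

```text
time: 10.18
ee_pos: [0.5022, -0.3292, 0.2511]
eef_rot: [0.977, -0.214, -0.0, -0.0]
ft_force: [0.1, 1.3, 0.1]
width: 0.06
```

```bash
python3 - <<'E'
from h import *
s=snap("scene","pics/s5.png");t=snap("top","pics/t5.png")
a=cv2.resize(cv2.imread("pics/s5.png")[130:370,240:520],(400,343)); b=cv2.resize(cv2.imread("pics/t5.png")[140:400,130:430],(400,343))
cv2.imwrite("pics/c5.png",np.hstack([a,b])); P={}
for n,c,q in(("scene",s,proj(s,[.610,-.061,.105])),("top",t,proj(t,[.61,-.061,.125]))):
    im=c["img"].astype(int); m=((im[...,0]>110)&(im[...,1]<70)&(im[...,2]<80)); x,y=q.astype(int)
    k=np.zeros_like(m);k[y-30:y+30,x-30:x+30]=1; v,u=np.nonzero(m&k)
    print(n,q,u.mean(),v.mean(),u.min(),u.max(),v.min(),v.max()); P[n]=(u.mean(),v.mean())
print(tri(ray(t,*P["top"]),ray(s,*P["scene"])),atz(t,*P["top"],.125))
E
```

```text
scene [282.90862132 211.08395186] 283.6182136602452 211.23117338003502 274 293 195 227
top [353.28279948 282.53618332] 352.3498452012384 282.60371517027863 343 362 273 292
(array([ 0.61302234, -0.06096165,  0.10674277]), np.float64(0.0006460950744031905)) [ 0.6100991 -0.0597806  0.125    ]
```

View pics/c5.png

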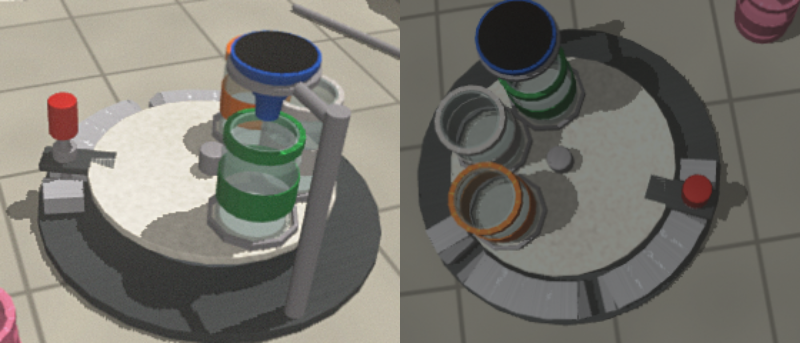

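```bash
python3 -c "
from bench import r
print(r.close_job())"
```

```text
the job is handed in; nothing more can be done
None
```

I drew the red knob up about 32 mm and swung the turntable 60° toward the stand's -y side, which is where the green jar stood. I then lowered the pin into the next hole, opened the fingers and moved the arm clear. The job was handed in at about 10 s.

**Position:** the last pictures show the green jar upright in its seat under the blue funnel. The knob is at about (0.610, -0.060), within 1 to 3 mm of the calculated hole position, depending on the method used.

**Pin depth:** in the scene camera, the knob's row lies within about 0.2 px of where a fully home knob (centre at 105 mm) should appear. Triangulating from both cameras gave 106.7 mm, which disagrees by 1.7 mm but is within the 2 mm calibration error. I did not test the lock by pushing on the knob.

**Forces:** the wrist force readings between moves stayed below about 11 N, and read about 1 N after release.

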